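# Raise the order-up flag at the red pickup mark

### The arm

A 6-joint arm with a two-finger parallel gripper is mounted at the origin on a cart in front of the work surface, level with it; the furniture and walls round the work are solid. World frame = base frame: x ahead of the robot, y to its left, z up, the work surface at z = 0. Lengths are in m, angles in degrees, forces in N, time in s.
With the tool pointing down it reaches from about 0.25 to 0.725 m from the base axis. Payload 9.7 kg.
Tool frame: the origin (TCP) lies between the finger pads; the fingertips stand 19 mm ahead of it and the grasp point (between the pads) is the TCP; x points along the fingers, y is the direction in which the jaws open and shut, and the axes are right-handed (so a half turn about x gives the same grasp; the last joint's range is limited). The gripper opens to 85 mm and grips with 20 to 120 N. Pads are 22 mm wide; open, the fingers measure 114 mm over their backs; the gripper's body (76 mm by 85 mm) begins 54 mm behind the grasp point. The pads swing forward as they close: fully open they stand 13 mm farther back than shut.
Start: joints at [76.375, 4.979, 10.078, 95.1, 0, 90], TCP at [0.13, 0.535, 0.25] pointing down, gripper open.
Joint ranges: [-179.16, 179.16], [-48.56, 103.87], [-65.8, 70.77], [-126.05, 130.52], [-82.76, 87.17], [-180, 180]. Speed limits (degrees/s): [127.2, 127.2, 147.25, 180, 180, 180].

### API

Orientations are given as [roll, pitch, yaw] about the fixed x, y, z axes, in that order (R = Rz(yaw) Ry(pitch) Rx(roll)).
In Python, from workcell import bot gives the robot as it stands. The module is installed in compiled form; this text tells all that it offers.
- The arm moves only by the shell command python3 -m handwheel 'ROWS' [FORCE]. ROWS is JSON, a list of rows, each a list of 7 numbers: the turn, a rotation vector about the tool's x, y, z in degrees, then the shift along the tool's x, y, z in m, then the closure, from -1 (fully open) to 1 (shut), so that 0 is half open. In form: [[ax, ay, az, dx, dy, dz, fingers], ...]. A call has 1 to 20 rows; each row is the pose to reach, as a shift and turn from the pose commanded when the call began, along the tool's axes at that moment; what a row does not reach only later rows make up. A row lasts 1/8 s, in which the tool goes at most 62.5 mm and 10.7 degrees, less where a joint would pass 70% of its speed; a pose out of reach is approached as far as the arm can. A call with a gripper value outside its range is refused whole. The fingers move at their own pace and stop on an object; FORCE is the grip in N (left out, the last holds). Time passes only in rows, so rows that repeat a pose let the fingers close. It gives the time, the measured TCP pose, the force and the opening at its end, in the units of the state.
- bot.get_obs(): the state, without advancing time (a new reading comes with each control period).
- bot.camera(name): name is "scene" or "top" or "wrist"; returns a dict with "frame" (400x640x3 uint8, red, green, blue), "fx", "fy", "cx", "cy" (pixels), "k1" (the pictures are not rectified: a ray, as slopes to the right and down, at radius r is drawn at 1 + k1 r^2 times it, then the intrinsics apply), "R" (3x3) and "t" (3): a world point X has camera coordinates R X + t; the wrist camera has in their place "tool_from_camera" (4x4, takes a point from camera to tool coordinates, whose origin is the TCP and whose axes are the tool frame's). Camera axes: x right, y down, z forward; pixel columns grow to the right and rows downward; lengths in m; the calibration is good to about 2 mm. A picture is of the moment at which its call begins: read the wrist's pose just before it. There is no depth.
- bot.job_done(): hands the job in, once; it reports no verdict.
Trained networks look in a picture, given as the dict that the camera call returned (one of the last four; its "shot" number tells which), for a name from the list of things; names that differ only in an ending like _2 or _b are one class to them, and where a whole thing is asked for, a point or a joint stands for the part that bears it (a point fixed in the world has none). Each returns a list of dicts, best first, with "conf" (0 to 1); they miss things now and then, are a little off and sometimes report something else, mostly with a low value. They report only what shows in the picture. A call takes as long as a camera call.
- bot.look_for(name, picture): "bbox" ([left, top, width, height] as shares, 0 to 1, of the picture: columns of its width, rows of its height, round what is visible of it).
- bot.tip_of(name, picture): "centre" ([column, row] as shares, 0 to 1, of the picture: columns of its width, rows of its height: a listed point, or the origin of a listed thing).
The state is a dict: "time": time; "q": joint angles; "qd": joint speeds; "joint_efforts": joint torques, N m; "ee_pos": TCP position; "tcp_rot": TCP orientation; "wrist_force": force on the tool from outside, world axes, zero at the start; "torque": the same for the moment, N m; "opening": finger opening in m.
Only numpy, scipy, OpenCV 4.12 (cv2) and the standard library are available. Lean on these libraries where they do the work, as an engineer would, in place of code of your own. Each camera call takes 0.05 s, during which the arm holds its last target.

### The job

An order is ready at the red pickup place. Take the flag mast by its grip head, slide it slowly along its track until the carriage's white line is level with the red clip, keeping the mast down; then, with the red button squeezed in, pull the mast straight up past its first stop to its second stop. It sinks when let go, so finish still holding it fully up, and leave the other things on the counter alone.

Things in the scene. Friction and masses are not known exactly. Their poses are not given: they have to be found in the camera images.
- track: Aluminium track, 50 wide x 320 long x 18 high (mm), fixed to the worktop. Origin: centre of its underside. Its y axis runs along the track, x across it (the front edge with the clips is at -x), z up. It stands at any yaw up to 0.25 rad.
- carriage (a joint): Position of the black carriage along the track, m, -0.115 to 0.115, growing toward the track's +y; 0 at the middle. It slides with about 1.2 N of friction and stays where it is left. The flag mast stands on it and goes with it.
- index_line (a point): White line on the middle of the carriage's front face (toward -x of the track), 19 mm above the worktop, 23 mm in front of the mast's axis.
- red_clip: Red pointer clip, 22 mm wide, 12 mm high, fixed beside the front edge of the track, its tip toward the track. Origin: on the worktop 6 mm behind its tip, axes parallel to the track's. The carriage belongs at the place where the index line is level with this origin along the track (same y in the clip's frame).
- blue_clip: Same clip in blue: the other pickup place, not wanted now. The red and the blue clip may change places.
- grip (a point): Middle of the grey grip head on top of the mast: where to take it, from above; 156 mm above the worktop with the mast down. The head reaches 26 mm below and 22 mm above this point and is 36 mm wide along the track. Across the track it runs from the back 16 mm behind (+x) to the red button's face 21 mm in front (-x): 37 mm, or 32 mm with the button pressed.
- pennant (a point): Centre of the yellow pennant plate, fixed to the grip head, 52 mm to +y (along the track) of its middle. The plate is 52 mm long along the track, 34 mm high and 3 mm thick; its top edge is 11 mm below grip, and it stands 8 mm behind it (+x). The latch's steel keeper bar lies under the button, its top 44 mm below grip while the mast is down.
- button (a joint): Red release button in the front (-x) side of the grip head, m, 0 out to 0.005 pressed in (toward +x); it springs back, needs about 6 N for the full stroke. While it is out its tongue is hooked under the keeper and the mast cannot rise; from about 0.004 on it is free. Fingers that close on the head across the track (one on the button, one on the ribbed back) press it.
- top_tube (a joint): Extension of the upper tube with the grip head, m, 0 down to 0.06 at the first stop. A spring pulls it back with 1 to 2 N. It comes out first.
- middle_tube (a joint): Extension of the middle tube, m, 0 down to 0.06 at the second stop; a spring pulls it back with 4 to 6 N. It rises only after the upper tube is at its stop. Grip height = 0.156 + both extensions; 0.276 at the second stop, which is firm. The mast sinks by itself when let go.
- pitcher: Bystander, loose: clear ribbed pitcher, 193 mm tall. Origin: centre of its underside.
- tumbler_b: Bystander, loose: clear drinking glass, 91 mm tall. Origin: centre of its underside.
- spice_shaker: Bystander, loose: brown shaker with a grey top, 90 mm tall. Origin: centre of its underside.
- syrup_jug: Bystander, loose: syrup jug with a black handle, 131 mm tall. Origin: centre of its underside.
- tea_box: Bystander, loose: green carton, 46x59x100 mm. Origin: centre of its underside.

How it is judged (in metres and radians):
On the way, in this order (a step that is already met when the one before it is completed fails the run):
1. the carriage stands at the red clip with the mast still down (y of index_line in the frame of red_clip between -0.008 and 0.008 m and value of joint each of top_tube, middle_tube below 0.012 m), for 0.2 s.
2. the mast is pulled up to its second stop (value of joint each of top_tube, middle_tube above 0.054 m), for 0.2 s.
At the end, for the whole second after the job is handed in: The index line is within 8 mm of the red clip along the track, both tubes are within 6 mm of their stops and still, and the fingers hold the grip head (more than 3 N) (all of step 2 and y of index_line in the frame of red_clip between -0.008 and 0.008 m and contact force between the fingers and track above 3 N and velocity of joint middle_tube between -0.02 and 0.02 m/s); the arm keeps its last pose, push and grip.
It fails at once if the carriage is slid faster than 0.2 m/s (velocity of joint carriage above 0.2 m/s or velocity of joint carriage below -0.2 m/s).
It fails at once if the mast is raised while the carriage is away from the red clip ((y of index_line in the frame of red_clip above 0.02 m or y of index_line in the frame of red_clip below -0.02 m) and value of joint top_tube above 0.02 m).
It fails at once if a bystander is moved more than 20 mm (distance of any of pitcher, tumbler_b, spice_shaker, syrup_jug, tea_box from where it was at the start of the episode above 0.02 m).
It also fails if it takes over 42 s, if anything falls off the work surface, if the arm or the gripper's body presses on something with over 40 N, if the wrist force passes 120 N, or if a joint passes its speed limit or range.

## Working session

There is one attempt and no reset: what is moved stays moved. The work goes in short steps, Python scripts to look and compute and a shell command to move; the robot and the scene stay as the last step left them, time stands still between calls to the robot, and variables do not carry over. Pictures are saved under pics/ and viewed, and the job is handed in when it is done.

```bash
mkdir -p pics
cat > h.py <<'E'
import numpy as np, cv2
from workcell import bot
def ray(c,px):
    K=np.array([[c['fx'],0,c['cx']],[0,c['fy'],c['cy']],[0,0,1.]])
    p=cv2.undistortPoints(np.array([[px]],float),K,np.array([c['k1'],0,0,0,0.]))[0,0]
    return np.array([p[0],p[1],1.])
def world(c,px,z,pose=None):
    d=ray(c,px)
    if 'R' in c:
        R=np.array(c['R']);o=-R.T@np.array(c['t']);d=R.T@d
    else:
        o,d=wr(c,pose,d)
    return o+d*(z-o[2])/d[2]
def wr(c,obs,d):
    from scipy.spatial.transform import Rotation as Ro
    T=np.array(c['tool_from_camera']);R=Ro.from_euler('xyz',obs['tcp_rot'],degrees=True).as_matrix()
    return R@T[:3,3]+np.array(obs['ee_pos']), R@T[:3,:3]@d
def save(c,n): cv2.imwrite('pics/'+n,cv2.cvtColor(c['frame'],cv2.COLOR_RGB2BGR))
E
python3 - <<'E'
from h import *
o=bot.get_obs();print(o)
for n in ['scene','top','wrist']:
    c=bot.camera(n);save(c,n+'0.png')
    print(n,{k:v for k,v in c.items() if k in('k1','fx','shot','tool_from_camera')})
    for nm,z in [('red_clip',0),('blue_clip',0),('track',0),('index_line',.019),('grip',.156),('pennant',.128)]:
        for r in bot.tip_of(nm,c)[:2]:
            px=(r['centre'][0]*640,r['centre'][1]*400)
            print(nm,round(r['conf'],2),np.round(px,1),np.round(world(c,px,z,o),4))
E
```

```text
{'time': 0.0, 'q': array([7.63732646e+01, 5.01059748e+00, 1.00352211e+01, 9.51003299e+01,
       2.04968901e-03, 9.00027711e+01]), 'qd': array([ 0.05169851, -0.03623112, -0.07573365,  0.02181895,  0.01830153,
        0.01480847]), 'joint_efforts': array([-3.61797374e-04, -5.20394039e+01,  4.64797640e+01,  1.65970920e-02,
        1.09491673e-04,  7.88796910e-06]), 'ee_pos': array([0.1295198 , 0.53432013, 0.24959475]), 'tcp_rot': array([ -91.54808924,   89.92426604, -105.17759711]), 'wrist_force': array([-0.15689806, -0.51054559, -0.14972805]), 'torque': array([-0.03795657,  0.00904439,  0.01345981]), 'opening': 0.08542368882181615}
scene {'fx': 378.6418864757226, 'k1': -0.024403456102601005, 'shot': 1}
red_clip 0.65 [322.3 294.5] [ 0.499  -0.2255  0.    ]
red_clip 0.59 [270.6 250.1] [ 0.4574 -0.0359  0.    ]
track 0.6 [305.8 266.1] [ 0.5072 -0.1269  0.    ]
index_line 0.97 [298.4 260. ] [ 0.4912 -0.1232  0.019 ]
grip 0.87 [307.4 201.9] [ 0.5133 -0.1212  0.156 ]
pennant 0.84 [296.9 208. ] [ 0.5036 -0.0885  0.128 ]
pennant 0.59 [358.2 254.6] [ 0.5339 -0.2903  0.128 ]
top {'fx': 403.1882
[... 201 characters left out ...]
   ]
index_line 0.79 [361.1 234.2] [ 0.4827 -0.1286  0.019 ]
index_line 0.23 [247.8 154.7] [0.7051 0.2007 0.019 ]
grip 0.51 [366. 221.] [ 0.5121 -0.1264  0.156 ]
pennant 0.75 [342.6 224.8] [ 0.5029 -0.0696  0.128 ]
pennant 0.67 [389.9 228.4] [ 0.4959 -0.1913  0.128 ]
wrist {'fx': 324.4307161505674, 'k1': -0.05073500483614433, 'tool_from_camera': array([[ 1.73906853e-04, -2.78279110e-01,  9.60500238e-01,
        -1.23779412e-01],
       [ 9.99999878e-01,  4.93202116e-04, -3.81665557e-05,
        -3.37987386e-05],
       [-4.63099795e-04,  9.60500127e-01,  2.78279161e-01,
        -7.08762186e-02],
       [ 0.00000000e+00,  0.00000000e+00,  0.00000000e+00,
         1.00000000e+00]]), 'shot': 3}
```

Run:
```python
import cv2
for n in ['scene0','top0']:
    i=cv2.imread(f'pics/{n}.png')
    cv2.imwrite(f'pics/{n}_c.png',cv2.resize(i[150:330,200:440] ,None,fx=3.3,fy=3.3,interpolation=cv2.INTER_CUBIC))
```

```text
(no output)
```

View pics/scene0.png

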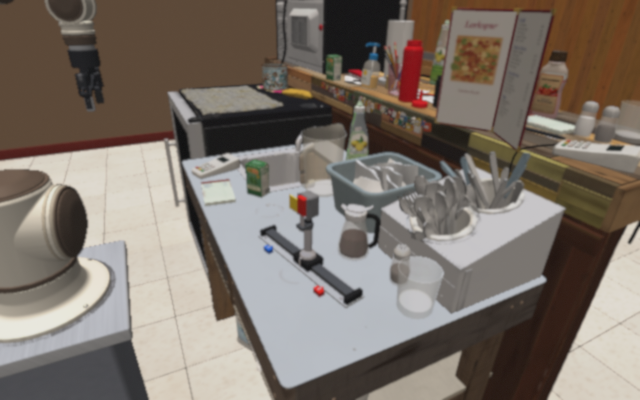

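View pics/top0.png

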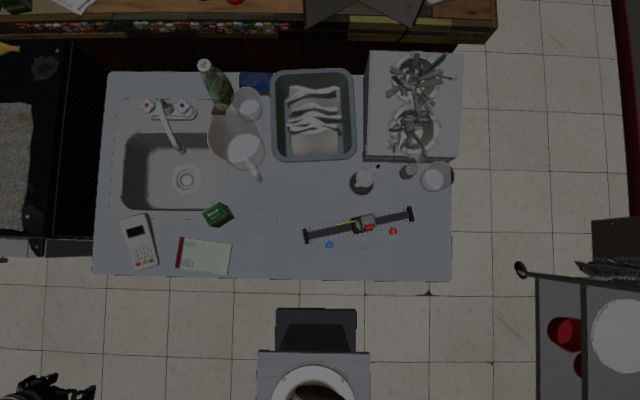

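```bash
ls pics
```

```text
scene0.png
scene0_c.png
top0.png
top0_c.png
wrist0.png
```

Run:
```python
from h import *
i=cv2.imread('pics/top0.png');cv2.imwrite('pics/t1.png',cv2.resize(i[195:260,295:430],None,fx=5.8,fy=5.8,interpolation=cv2.INTER_CUBIC))
i=cv2.imread('pics/scene0.png');cv2.imwrite('pics/s1.png',cv2.resize(i[180:310,240:380],None,fx=4.5,fy=4.5,interpolation=cv2.INTER_CUBIC))
for n in ['scene','top']:
    c=bot.camera(n);f=c['frame'].astype(int);r,g,b=f[...,0],f[...,1],f[...,2]
    for nm,m in [('red',(r>110)&(r>2*g)&(r>2*b)),('blue',(b>110)&(b>1.5*r)&(b-g>40))]:
        k,l,s,ce=cv2.connectedComponentsWithStats(m.astype(np.uint8))
        for j in range(1,k):
            if s[j,4]>5 and 230<ce[j][0]<450 and ce[j][1]>180: print(n,nm,s[j],ce[j],world(c,ce[j],.007))
```

```text
scene red [298 195   8  21 125] [301.288 203.688] [0.61222267 0.13809914 0.007     ]
scene red [314 286  10   9  56] [318.53571429 290.35714286] [ 0.49393572 -0.2185705   0.007     ]
scene blue [264 245   9   7  47] [268.04255319 247.95744681] [ 0.45178187 -0.03492071  0.007     ]
top red [366 225   8   4  22] [369.18181818 226.59090909] [ 0.50519238 -0.15282898  0.007     ]
top red [390 228   7   6  24] [393.04166667 230.79166667] [ 0.49439868 -0.22158473  0.007     ]
top blue [326 242   3   6  12] [327.16666667 245.        ] [ 0.45050698 -0.03334892  0.007     ]
top blue [330 243   3   4  10] [331.2 244.3] [ 0.45270721 -0.04480377  0.007     ]
```

View pics/t1.png

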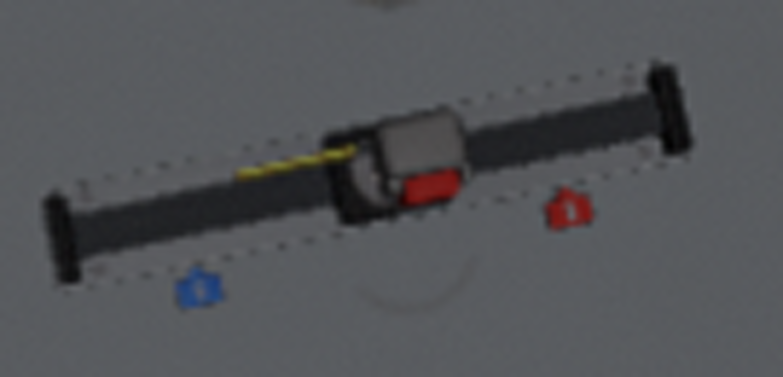

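View pics/s1.png

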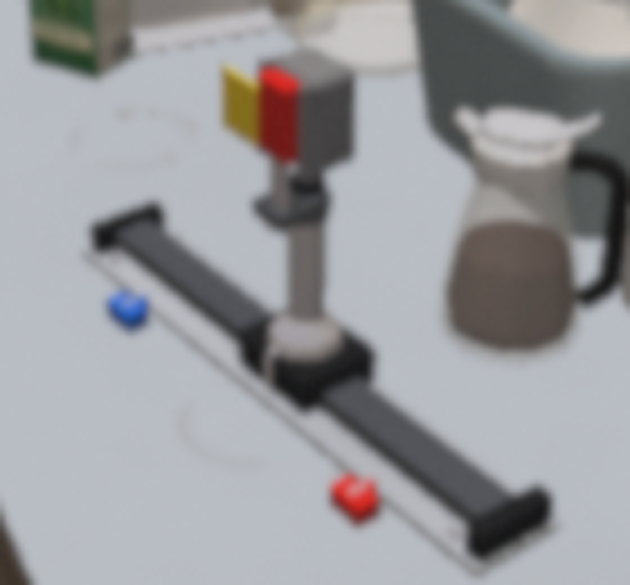

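```bash
cat >> h.py <<'E'
from scipy.spatial.transform import Rotation as Ro
def delta(p,th):
    """tool target: TCP p, x down, tool y at yaw th deg (world). prints rotvec (tool,deg) & shift"""
    o=bot.get_obs();R=Ro.from_euler('xyz',o['tcp_rot'],degrees=True).as_matrix()
    x=np.array([0,0,-1.]);t=np.radians(th);y=np.array([np.cos(t),np.sin(t),0]);z=np.cross(x,y)
    T=np.c_[x,y,z]
    return Ro.from_matrix(R.T@T).as_rotvec(degrees=True),R.T@(np.array(p)-o['ee_pos'])
E
python3 - <<'E'
from h import *
o=bot.get_obs();print(o['time'],Ro.from_euler('xyz',o['tcp_rot'],degrees=True).as_matrix().round(3))
for th in(13,193): print(delta([.505,-.13,.27],th))
c=bot.camera('top')
for n in ['pitcher','tumbler_b','spice_shaker','syrup_jug','tea_box']:
    for r in bot.tip_of(n,c)[:2]:
        print(n,r['conf'],world(c,(r['centre'][0]*640,r['centre'][1]*400),0))
E
```

```text
1.15 [[-0.     0.236  0.972]
 [ 0.     0.972 -0.236]
 [-1.     0.    -0.   ]]
(array([ 6.33749967e+01, -8.04289473e-04, -7.25719989e-04]), array([-0.01971298, -0.55737947,  0.52141177]))
(array([-1.16625003e+02,  8.24417049e-04, -9.13671889e-04]), array([-0.01971298, -0.55737947,  0.52141177]))
pitcher 0.74 [0.70302822 0.20392151 0.        ]
tumbler_b 0.65 [ 0.64966466 -0.33833711  0.        ]
tumbler_b 0.52 [ 0.66055064 -0.2574444   0.        ]
spice_shaker 0.71 [ 0.66222655 -0.24743411  0.        ]
spice_shaker 0.45 [0.7006972  0.20062313 0.        ]
tea_box 0.81 [0.52385816 0.26879836 0.        ]
```

```bash
python3 -m handwheel '[[32,0,0,-0.02,-0.28,0.26,-1],[63.4,0,0,-0.02,-0.557,0.521,-1],[63.4,0,0,-0.02,-0.557,0.521,-1],[63.4,0,0,-0.02,-0.557,0.521,-1],[63.4,0,0,-0.02,-0.557,0.521,-1],[63.4,0,0,-0.02,-0.557,0.521,-1],[63.4,0,0,-0.02,-0.557,0.521,-1],[63.4,0,0,-0.02,-0.557,0.521,-1],[63.4,0,0,-0.02,-0.557,0.521,-1],[63.4,0,0,-0.02,-0.557,0.521,-1],[63.4,0,0,-0.02,-0.557,0.521,-1],[63.4,0,0,-0.02,-0.557,0.521,-1],[63.4,0,0,-0.02,-0.557,0.521,-1],[63.4,0,0,-0.02,-0.557,0.521,-1],[63.4,0,0,-0.02,-0.557,0.521,-1],[63.4,0,0,-0.02,-0.557,0.521,-1],[63.4,0,0,-0.02,-0.557,0.521,-1],[63.4,0,0,-0.02,-0.557,0.521,-1]]' 40
python3 - <<'E'
from h import *
o=bot.get_obs();print(o['time'],o['q'],o['ee_pos'],o['tcp_rot'])
c=bot.camera('wrist');save(c,'w1.png')
for nm,z in [('red_clip',0),('blue_clip',0),('track',0),('index_line',.019),('grip',.156),('pennant',.128)]:
        for r in bot.tip_of(nm,c)[:2]:
            px=(r['centre'][0]*640,r['centre'][1]*400)
            print(nm,round(r['conf'],2),np.round(px,1),np.round(world(c,px,z,o),4))
E
```

```text
time: 3.7
ee_pos: [0.5046, -0.1291, 0.2705]
tcp_rot: [60.6, 90.0, -16.4]
wrist_force: [0.0, 0.5, 0.3]
opening: 0.0851
3.7 [-1.43509136e+01  1.43301558e+00  8.63530529e+00  9.71771851e+01
 -9.11227019e-04  6.26341087e+01] [ 0.50461205 -0.12910601  0.27052726] [ 60.55534089  89.97487891 -16.42968157]
red_clip 0.58 [308.2 229.2] [ 0.5044 -0.2163  0.    ]
blue_clip 0.84 [304.5  76.5] [ 0.4602 -0.0342  0.    ]
track 0.98 [331.4 159.5] [ 0.5126 -0.1207  0.    ]
index_line 0.86 [307.5 167.5] [ 0.4863 -0.1334  0.019 ]
grip 0.82 [334.2 199.6] [ 0.5123 -0.1264  0.156 ]
pennant 0.61 [347.1 130.2] [ 0.5115 -0.0751  0.128 ]
```

View pics/w1.png

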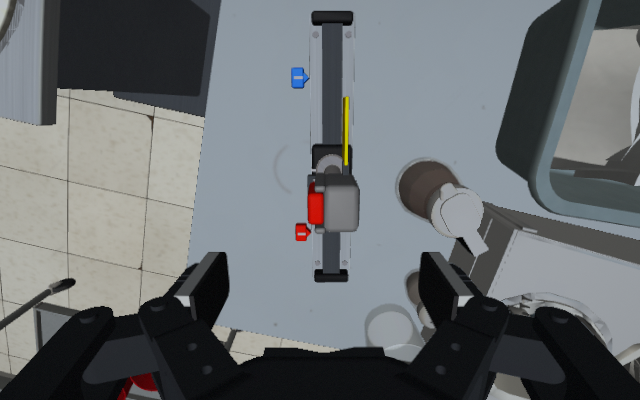

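Run:
```python
from h import *
o=bot.get_obs();c=bot.camera('wrist')
P={}
for n,px,z in [('endA',(332.5,12),.024),('endB',(331,282),.024),('redtip',(311.5,231.5),.006),('bluetip',(309.5,77.5),.006),('redbody',(301,232.5),.012),('bluebody',(298,78),.012),('headtop c',(340,203),.178),('headL',(323,203),.178),('headR',(359,203),.178)]:
    P[n]=world(c,px,z,o);print(n,P[n].round(4))
for a,b in [('endB','endA'),('redtip','bluetip'),('redbody','bluebody')]:
    d=P[b]-P[a];print(np.linalg.norm(d),np.degrees(np.arctan2(-d[0],d[1])))
cv2.imwrite('pics/w1z.png',cv2.resize(cv2.cvtColor(c['frame'],cv2.COLOR_RGB2BGR)[130:290,270:390],None,fx=3.7,fy=3.7,interpolation=cv2.INTER_CUBIC))
f=c['frame'].astype(int);r,g,b=f[...,0],f[...,1],f[...,2]
for nm,m in [('red',(r>110)&(r>2*g)&(r>2*b)),('blue',(b>110)&(b>1.5*r)&(b-g>40))]:
        k,l,s,ce=cv2.connectedComponentsWithStats(m.astype(np.uint8))
        for j in range(1,k):
            if s[j,4]>25: print(nm,s[j],ce[j],world(c,ce[j],.009,o))
```

```text
endA [0.4766 0.0326 0.024 ]
endB [ 0.5473 -0.2718  0.024 ]
redtip [ 0.5088 -0.2164  0.006 ]
bluetip [ 0.4664 -0.0347  0.006 ]
redbody [ 0.4958 -0.2183  0.012 ]
bluebody [ 0.4543 -0.0385  0.012 ]
headtop c [ 0.5146 -0.1221  0.178 ]
headL [ 0.5031 -0.1248  0.178 ]
headR [ 0.5275 -0.1192  0.178 ]
0.31249669661590485 13.06880624654305
0.18654975540708824 13.135388190815467
0.18452989638232611 12.985616641352328
red [308 193  16  31 479] [315.45511482 207.9039666 ] [ 0.50664733 -0.18328093  0.009     ]
red [296 225  15  16 162] [301.48148148 232.43209877] [ 0.49644843 -0.21933902  0.009     ]
blue [291  67  18  20 250] [297.828  76.46 ] [ 0.45355009 -0.03677801  0.009     ]
```

View pics/w1z.png

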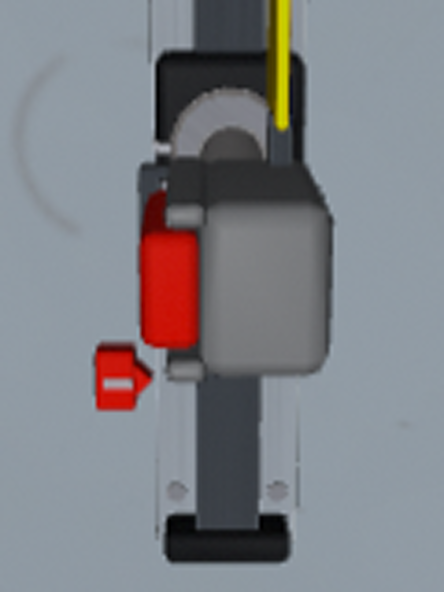

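Run:
```python
from h import *
o=bot.get_obs();c=bot.camera('wrist')
t=np.radians(13.07);u=np.array([-np.sin(t),np.cos(t),0]);xa=np.array([np.cos(t),np.sin(t),0])
for n,px,z in [('line',(314,170),.019),('headc',(341.5,207.7),.178),('red',(301.9,233),.012),('redtip',(311.5,231.8),.006),('grip',(334.2,199.6),.156)]:
    w=world(c,px,z,o);print(n,w,'x',w@xa,'u',w@u)
for p in ([.512,-.126,.156],): print(delta(p,13.07))
```

```text
line [ 0.49432136 -0.1349539   0.019     ] x 0.45099707002739864 u -0.2432443247735369
headc [ 0.51644052 -0.12528076  0.178     ] x 0.4747307246415896 u -0.23882383060202184
red [ 0.49705834 -0.21878925  0.012     ] x 0.43470451761642276 u -0.325526829839096
redtip [ 0.50886158 -0.21687008  0.006     ] x 0.4466359884951185 u -0.3263265774759427
grip [ 0.51227456 -0.12679896  0.156     ] x 0.4703293573967223 u -0.23936060425367975
(array([-0.10171315, -0.00052171,  0.0017134 ]), array([ 0.11426003,  0.00792054, -0.00186715]))
```

```bash
python3 -m handwheel '[[-0.1,0,0,0.03,0.009,-0.002,-1],[-0.1,0,0,0.06,0.009,-0.002,-1],[-0.1,0,0,0.09,0.009,-0.002,-1],[-0.1,0,0,0.114,0.009,-0.002,-1],[-0.1,0,0,0.114,0.009,-0.002,-1],[-0.1,0,0,0.114,0.009,-0.002,-1]]' 40
python3 - <<'E'
from h import *
o=bot.get_obs();print(o['time'],o['ee_pos'],o['wrist_force'])
c=bot.camera('wrist');save(c,'w2.png')
E
```

```text
time: 4.9
ee_pos: [0.5133, -0.1257, 0.1574]
tcp_rot: [62.7, 89.9, -14.3]
wrist_force: [-0.0, -0.0, -0.4]
opening: 0.0856
4.9 [ 0.51332152 -0.12568051  0.15739837] [-0.03171901 -0.02215976 -0.39086063]
```

View pics/w2.png

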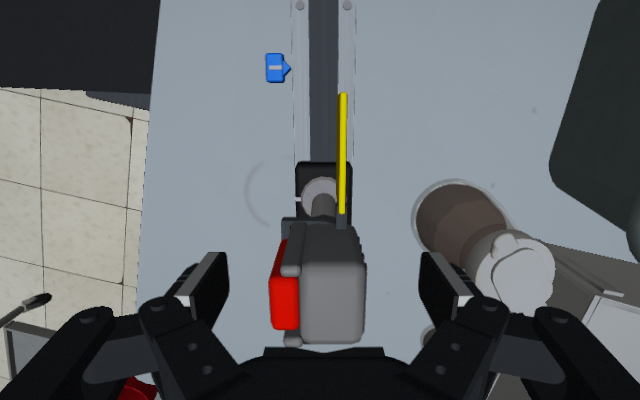

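```bash
python3 -m handwheel '[[0,0,0,0,0,0,0.2],[0,0,0,0,0,0,1],[0,0,0,0,0,0,1],[0,0,0,0,0,0,1],[0,0,0,0,0,0,1],[0,0,0,0,0,0,1]]' 40
python3 - <<'E'
from h import *
o=bot.get_obs();print(o['time'],o['ee_pos'],o['wrist_force'],o['opening'])
c=bot.camera('wrist');save(c,'w3.png')
t=np.radians(13.07);u=np.array([-np.sin(t),np.cos(t),0])
print(delta(o['ee_pos']+(-.083)*u,13.07))
E
```

```text
time: 5.7
ee_pos: [0.5136, -0.1255, 0.1571]
tcp_rot: [68.0, 89.9, -8.9]
wrist_force: [3.4, 0.7, 6.2]
opening: 0.0293
5.7 [ 0.51358098 -0.12553388  0.15705321] [3.44268532 0.65131447 6.17224864] 0.029257839173714214
(array([ 0.02676412,  0.03409679, -0.09314025]), array([ 5.97595461e-05, -5.01271344e-05,  8.30025679e-02]))
```

View pics/w3.png

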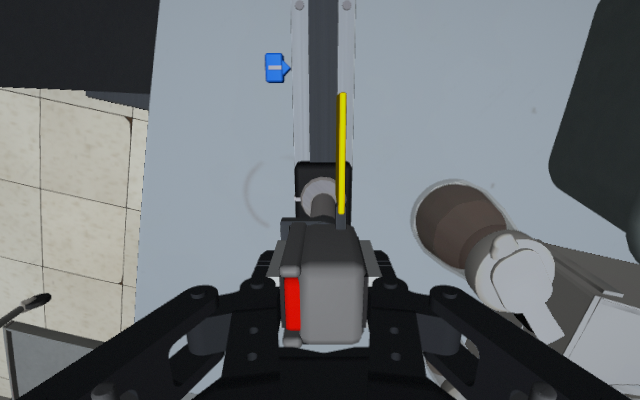

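```bash
python3 -m handwheel '[[0,0,0,0,0,0.003,1],[0,0,0,0,0,0.008,1],[0,0,0,0,0,0.014,1],[0,0,0,0,0,0.020,1],[0,0,0,0,0,0.026,1],[0,0,0,0,0,0.032,1],[0,0,0,0,0,0.038,1],[0,0,0,0,0,0.044,1],[0,0,0,0,0,0.050,1],[0,0,0,0,0,0.056,1],[0,0,0,0,0,0.062,1],[0,0,0,0,0,0.068,1],[0,0,0,0,0,0.074,1],[0,0,0,0,0,0.079,1],[0,0,0,0,0,0.082,1],[0,0,0,0,0,0.083,1],[0,0,0,0,0,0.083,1],[0,0,0,0,0,0.083,1]]'
python3 - <<'E'
from h import *
t=np.radians(13.07);u=np.array([-np.sin(t),np.cos(t),0]);xa=np.array([np.cos(t),np.sin(t),0])
for n in ['wrist','scene','top']:
    o=bot.get_obs();c=bot.camera(n);save(c,n+'4.png')
    if n=='wrist': print(o['time'],o['ee_pos'],o['ee_pos']@u,o['wrist_force'],o['opening'])
    for nm,z in [('red_clip',0),('index_line',.019),('grip',.156)]:
        for r in bot.tip_of(nm,c)[:2]:
            px=(r['centre'][0]*640,r['centre'][1]*400);w=world(c,px,z,o)
            print(n,nm,round(r['conf'],2),np.round(px,1),np.round(w,4),(w@xa).round(4),(w@u).round(4))
i=cv2.imread('pics/scene4.png');cv2.imwrite('pics/s4.png',cv2.resize(i[190:320,260:390],None,fx=4.5,fy=4.5,interpolation=cv2.INTER_CUBIC))
E
```

```text
time: 8.0
ee_pos: [0.5324, -0.2064, 0.1571]
tcp_rot: [63.1, 89.9, -13.8]
wrist_force: [4.7, 1.1, 5.4]
opening: 0.0296
8.0 [ 0.53244518 -0.2063922   0.15708864] -0.32145335460044877 [4.67479327 1.12134674 5.44968894] 0.029565643922634714
wrist red_clip 0.55 [290.  192.1] [ 0.5044 -0.2177  0.    ] 0.4421 -0.3261
wrist index_line 0.63 [294.7 194.2] [ 0.5094 -0.2132  0.019 ] 0.448 -0.3228
wrist grip 0.56 [323.8 278.9] [ 0.5328 -0.208   0.156 ] 0.4719 -0.3231
scene index_line 0.76 [320.6 283.5] [ 0.5003 -0.2143  0.019 ] 0.4389 -0.3219
scene index_line 0.59 [256.2 195.5] [0.5039 0.2179 0.019 ] 0.5401 0.0983
scene grip 0.64 [334.7 221.8] [ 0.5264 -0.2153  0.156 ] 0.464 -0.3288
scene grip 0.16 [323.3 223.1] [ 0.505  -0.2107  0.156 ] 0.4442 -0.3195
top red_clip 0.4 [392.  228.5] [ 0.5012 -0.2198  0.    ] 0.4385 -0.3275
top index_line 0.7 [391.8 230. ] [ 0.4961 -0.2159  0.019 ] 0.4345 -0.3225
top grip 0.59 [397.9 212.2] [ 0.5357 -0.2065  0.156 ] 0.4751 -0.3223
```

View pics/wrist4.png

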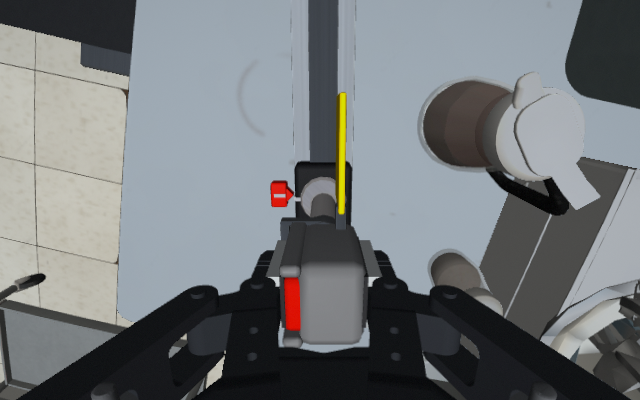

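View pics/s4.png

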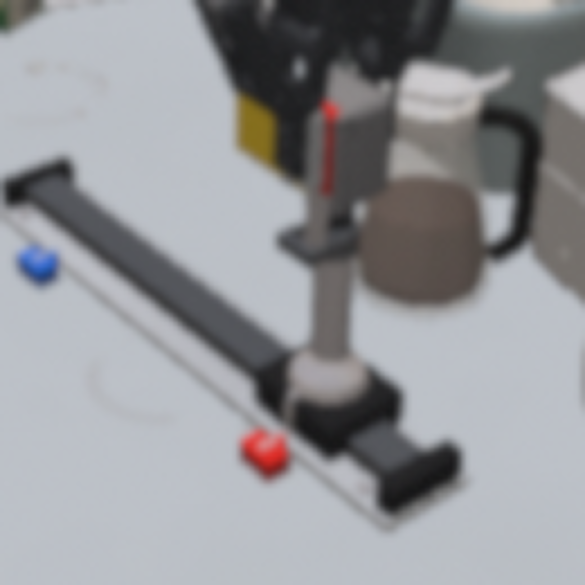

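Run:
```python
from h import *
i=cv2.imread('pics/wrist4.png');cv2.imwrite('pics/w4z.png',cv2.resize(i[150:230,250:370],None,fx=6.5,fy=6.5,interpolation=cv2.INTER_CUBIC))
```

```text
(no output)
```

View pics/w4z.png

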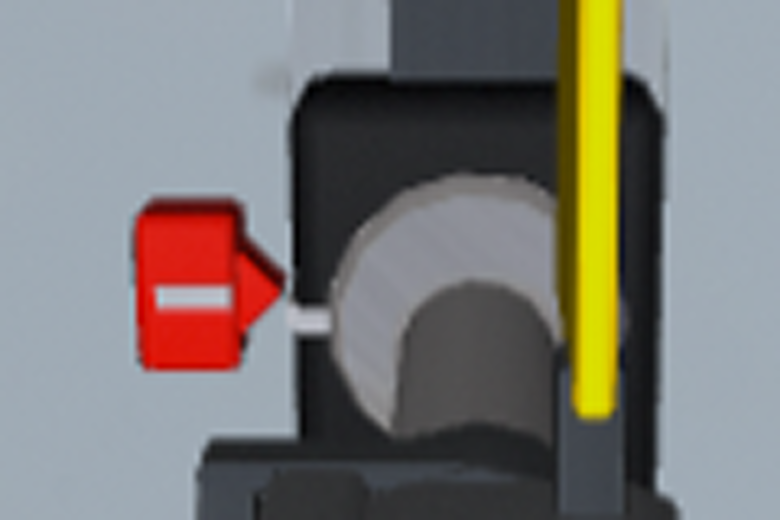

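Run:
```python
from h import *
t=np.radians(13.07);u=np.array([-np.sin(t),np.cos(t),0]);xa=np.array([np.cos(t),np.sin(t),0])
o=bot.get_obs();c=bot.camera('wrist')
for n,q,z in [('line',(292,320),.019),('line hi',(292,318),.028),('dash',(193,297),.012),('tip',(284,287),.006)]:
    w=world(c,(250+q[0]/6.5,150+q[1]/6.5),z,o);print(n,w@xa,w@u)
```

```text
line 0.4480224236248507 -0.3272025892211543
line hi 0.44883613977541664 -0.3243094861319657
dash 0.4343422840132006 -0.32608331293093035
tip 0.4458827478135423 -0.3263578887666596
```

```bash
python3 -m handwheel '[[0,0,0,0,0,0.001,1],[0,0,0,0,0,0.002,1],[0,0,0,0,0,0.002,1],[0,0,0,0,0,0.002,1],[0,0,0,0,0,0.002,1]]' 60
python3 -m handwheel '[[0,0,0,-0.004,0,0,1],[0,0,0,-0.010,0,0,1],[0,0,0,-0.016,0,0,1],[0,0,0,-0.016,0,0,1],[0,0,0,-0.016,0,0,1]]'
python3 - <<'E'
from h import *
c=bot.camera('scene');save(c,'s5.png')
i=cv2.imread('pics/s5.png');cv2.imwrite('pics/s5z.png',cv2.resize(i[190:320,260:390],None,fx=4.5,fy=4.5,interpolation=cv2.INTER_CUBIC))
E
```

```text
time: 9.28
ee_pos: [0.5331, -0.2082, 0.1573]
tcp_rot: [65.1, 89.9, -11.8]
wrist_force: [4.7, 2.4, 6.8]
opening: 0.0274
time: 9.9
ee_pos: [0.533, -0.2082, 0.1719]
tcp_rot: [82.9, 89.9, 6.0]
wrist_force: [8.0, 0.8, -1.6]
opening: 0.0277
```

View pics/s5z.png

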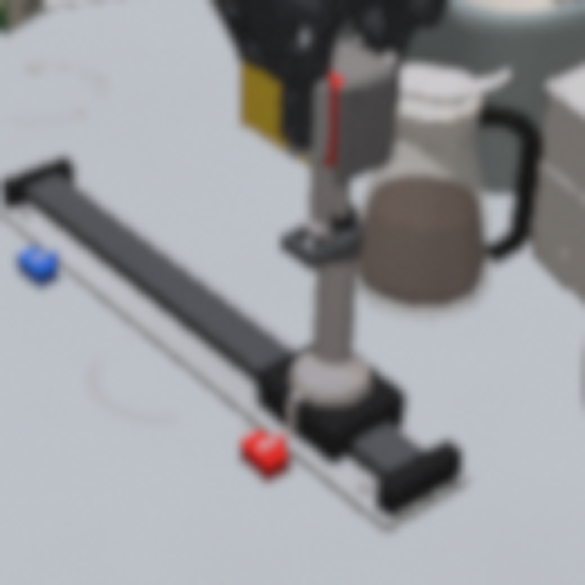

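```bash
python3 -m handwheel '[[0,0,0,-0.006,0,0,1],[0,0,0,-0.012,0,0,1],[0,0,0,-0.018,0,0,1],[0,0,0,-0.024,0,0,1],[0,0,0,-0.030,0,0,1],[0,0,0,-0.036,0,0,1],[0,0,0,-0.041,0,0,1],[0,0,0,-0.046,0,0,1],[0,0,0,-0.052,0,0,1],[0,0,0,-0.058,0,0,1],[0,0,0,-0.064,0,0,1],[0,0,0,-0.070,0,0,1],[0,0,0,-0.076,0,0,1],[0,0,0,-0.082,0,0,1],[0,0,0,-0.088,0,0,1],[0,0,0,-0.094,0,0,1],[0,0,0,-0.098,0,0,1],[0,0,0,-0.098,0,0,1],[0,0,0,-0.098,0,0,1]]'
python3 -m handwheel '[[0,0,0,-0.003,0,0,1],[0,0,0,-0.006,0,0,1],[0,0,0,-0.006,0,0,1],[0,0,0,-0.006,0,0,1]]'
```

```text
time: 12.32
ee_pos: [0.5327, -0.2082, 0.2688]
tcp_rot: [-134.0, 89.9, 149.1]
wrist_force: [7.4, 0.4, -5.7]
opening: 0.0275
time: 12.82
ee_pos: [0.5327, -0.2082, 0.2748]
tcp_rot: [-133.7, 89.9, 149.4]
wrist_force: [6.8, 0.9, -6.4]
opening: 0.0275
```

```bash
python3 -m handwheel '[[0,0,0,-0.002,0,0,1],[0,0,0,-0.003,0,0,1],[0,0,0,-0.003,0,0,1],[0,0,0,-0.003,0,0,1]]'
python3 -m handwheel '[[0,0,0,-0.001,0,0,1],[0,0,0,-0.002,0,0,1],[0,0,0,-0.002,0,0,1],[0,0,0,-0.002,0,0,1]]'
```

```text
time: 13.32
ee_pos: [0.5327, -0.2082, 0.2777]
tcp_rot: [-131.5, 89.9, 151.7]
wrist_force: [6.5, 1.3, -7.9]
opening: 0.0276
time: 13.82
ee_pos: [0.5327, -0.2081, 0.278]
tcp_rot: [-130.2, 89.8, 152.9]
wrist_force: [7.0, 1.2, -16.1]
opening: 0.0272
```

Run:
```python
from h import *
t=np.radians(13.07);u=np.array([-np.sin(t),np.cos(t),0])
for n in ['wrist','scene']:
    o=bot.get_obs();c=bot.camera(n);save(c,n+'6.png')
    for nm,z in [('red_clip',0),('index_line',.019),('grip',.276),('pennant',.248)]:
        for r in bot.tip_of(nm,c)[:1]:
            px=(r['centre'][0]*640,r['centre'][1]*400);w=world(c,px,z,o)
            print(n,nm,round(r['conf'],2),np.round(px,1),np.round(w,4),(w@u).round(4))
print(o['ee_pos'],o['wrist_force'],o['ee_pos']@u,o['opening'],o['time'])
i=cv2.imread('pics/scene6.png');j=cv2.imread('pics/wrist6.png')
cv2.imwrite('pics/f6.png',np.hstack([cv2.resize(i[150:320,260:390],(390,510)),cv2.resize(j[130:300,240:370],(390,510))]))
```

```text
wrist red_clip 0.63 [302.4 166.3] [ 0.5066 -0.217   0.    ] -0.3259
wrist index_line 0.69 [303.8 169.8] [ 0.5096 -0.2171  0.019 ] -0.3267
wrist grip 0.83 [324.7 279.8] [ 0.5336 -0.2105  0.276 ] -0.3258
wrist pennant 0.76 [341.9 148.8] [ 0.5294 -0.1567  0.248 ] -0.2724
scene red_clip 0.62 [319.5 291. ] [ 0.4985 -0.2138  0.    ] -0.321
scene index_line 0.9 [321.9 282.2] [ 0.5045 -0.2119  0.019 ] -0.3205
scene grip 0.74 [336.6 160.9] [ 0.5265 -0.2129  0.276 ] -0.3265
scene pennant 0.42 [321.9 296.3] [ 0.3661 -0.4807  0.248 ] -0.551
[ 0.53270022 -0.20812498  0.27804313] [  7.14377068   0.99907201 -17.15922512] -0.3231989248373114 0.027574232335402724 14.075
```

View pics/f6.png

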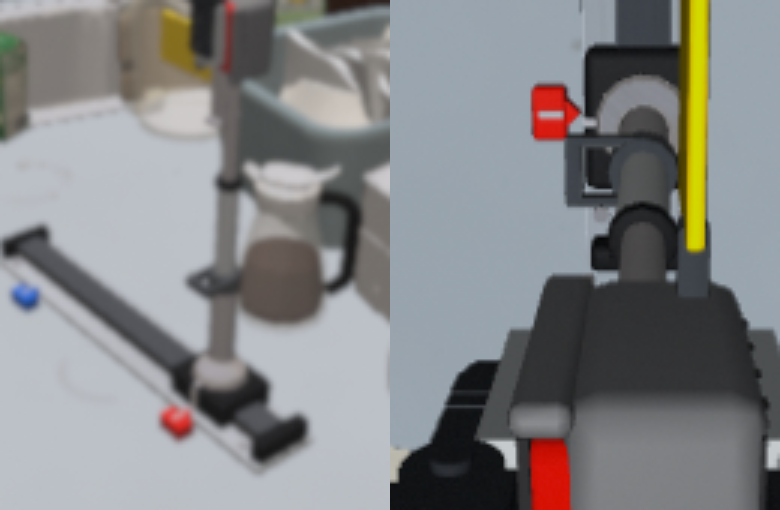

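Both tubes are out, the white line is level with the red clip to within about 1 mm, and the pull rests firmly on the stop at 17 N. I'm handing it in.

```bash
python3 -c "
from h import *
print(bot.job_done());o=bot.get_obs();print(o['time'],o['ee_pos'],o['wrist_force'],o['opening'])"
```

```text
the job is handed in; nothing more can be done
None
the job is handed in; nothing more can be done
```

The job is handed in at about 14 s of the 42 s allowed, with the gripper still holding the mast fully up at the red clip. No verdict was reported.

I gripped the head across the track so the button was squeezed in. I slid the carriage about 85 mm to the red clip at about 0.05 m/s, mast down, then pulled straight up to the second stop.

- **Index line:** in the last picture it was within about 1 mm of the red clip along the track in both the wrist and scene views. Just before the last 2 mm of the slide, single readings had differed by about 4 mm, still inside the 8 mm limit.
- **Height:** the tool was at 0.278 m against the nominal 0.276 m, and had started about 1 mm above the nominal grip height. The downward force rose from about 6 N to 17 N over the last few millimetres, which shows the firm stop was reached.
- **Grip:** 60 N commanded on the head. The measured opening was 27.5 mm against the 32 mm stated for a pressed button, so the reading does not match. The mast did come free of its latch.
- **Sideways force:** a steady load of about 7 N remained at the end.
- **Bystanders:** I touched none that I know of, but I did not measure their positions again at the end. The networks never located the syrup jug; I only saw it in the pictures.

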